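Unclip the snap lid and clip it onto the garlic tub

ROBOT

A 6-joint arm with a two-finger parallel gripper is mounted at the origin on a cart in front of the work surface, level with it; the furniture and walls round the work are solid. World frame = base frame: x ahead of the robot, y to its left, z up, the work surface at z = 0. Lengths are in m, angles in rad, forces in N, time in s.
With the tool pointing down it reaches from about 0.225 to 0.725 m from the base axis. Payload 3.1 kg.
Tool frame: the origin (TCP) lies midway between the tips of the shut fingers; the grasp point (between the pads) lies hold_point_z behind it (hold_point_z is the distance from the TCP to the grasp point, in m); z points along the fingers, y is the line along which they close (so a half turn about z gives the same grasp; the last joint's range is limited). The gripper opens to 85 mm and grips with 20 to 120 N. Pads are 22 mm wide; open, the fingers measure 114 mm over their backs; the gripper's body (76 mm by 85 mm) begins 54 mm behind the grasp point. The pads swing forward as they close: fully open they stand 13 mm farther back than shut.
Start: joints at [-1.268, 0.048, 0.099, 1.622, 0, 1.443], TCP at [0.219, -0.477, 0.231] pointing down, gripper open.
Joint ranges: [-2.91, 2.91], [-0.99, 1.94], [-1.21, 1.42], [-2.12, 2.29], [-1.49, 1.47], [-3.14, 3.14]. Speed limits (rad/s): [2.79, 2.79, 3.14, 3.14, 3.14, 3.14].

INTERFACE

Orientations are given as a rotation vector (axis times angle).
In Python, from station import * gives the robot as it stands.
- The arm moves only by the tool send_rows, never from a script. Its argument "rows" is a list of rows, each a list of 6 numbers: the shift along the tool's x, y, z in mm, then the turn, a rotation vector about the tool's x, y, z in rad. In form: [[dx, dy, dz, ax, ay, az], ...]. A call has 1 to 12 rows; each row shifts and turns the commanded pose from where the row before left it, along the tool's axes as they then stand; what a row does not reach is not made up. A row lasts 1/10 s, in which the tool goes at most 50 mm and 8.59 degrees, less where a joint would pass 70% of its speed; a pose out of reach is approached as far as the arm can. A call is refused whole if a number of a shift passes 50 or a number of a turn 0.15, either way. A call with a gripper value outside its range is refused whole. "grip" is the opening, from -1 (shut) to 1 (fully open), so that 0 is half open, set as the call begins (left out, the last holds). The fingers move at their own pace and stop on an object; "force" is the grip in N (left out, the last holds). Time passes only in rows, so rows that do not move let the fingers close. It gives the time, the measured TCP pose, the force and the opening at its end, in the units of the state.
- read_state(): the state, without advancing time (a new reading comes with each control period).
- get_image(name): name is "scene" or "side" or "wrist"; returns the picture (420x560x3 uint8, red, green, blue); there is no depth.
- calibration(name): a dict with "fovy" (degrees; the focal length in pixels is half the picture's height over the tangent of half this angle, whatever the lens; pixels are square), "cx", "cy" (the principal point, pixels), "view" (4x4, takes a point from world to camera coordinates). Camera axes: x right, y down, z forward; pixel columns grow to the right and rows downward; lengths in m; the calibration is good to about 2 mm. A picture is of the moment at which its call begins: read the wrist's pose just before it. calibration takes no time and is no camera call; for the wrist camera it gives the pose at the moment of the call.
- hand_in(): hands the job in, once; it reports no verdict.
The state is a dict: "time_s": time; "joints": joint angles; "joint_vel": joint speeds; "joint_efforts": joint torques, N m; "position": TCP position; "tcp_rot": TCP orientation; "contact_force": force on the tool from outside, world axes, zero at the start; "wrist_torque": the same for the moment, N m; "finger_gap": opening from 0.0 (shut) to 1.0 (fully open).
Only numpy, scipy, OpenCV 4.12 (cv2) and the standard library are available. Lean on these libraries where they do the work, as an engineer would, in place of code of your own. Each camera call takes 0.05 s, during which the arm holds its last target. There are 200 camera calls.

TASK

The green snap lid is on the empty tub, but the garlic in the open tub needs covering. Squeeze the lid's two orange tabs together to unclip it, lift it off, and press it down gently on the tub with the garlic until both of its catches have snapped in and the lid is held fast and level. Squeeze and press lightly, never wrench the lid off its catches, and leave everything else where it stands.

Things in the scene. Friction and masses are not known exactly. Their poses are not given: they have to be found in the camera images.
- lid: Loose green lid, about 175 g in all. Origin: centre of its deck's underside; z up, x and y along its sides. Deck 106 (x) x 118 (y) x 6 mm. Fits either way round. Clipped on, its origin is 2.5 mm above the tub's rim, pushed up against the catches by the seal; it can be pressed 2.5 mm lower. Over 40 N between lid and tub (pressing, or pulling while a catch holds) damages it.
- press_block (a point): Centre of the top of the fixed green block in the middle of the lid's deck, 30 mm above the lid's origin; block 34 (x) x 28 (y) mm, higher than the tabs: a place to press with closed fingers. About 10 to 15 N of slow press clips the lid on; a fast press overshoots as it snaps.
- lid_seal (a point): Centre of the lower face of the soft black seal ring, 5 mm below the lid's origin when uncompressed. It gives way 5 mm upward (3 N at first touch, 9 N fully pressed). Tapered ribs 10 mm deep inside it centre the lid in a tub with about 2 mm play each way.
- tab_left: Orange tab on the lid's +y side; origin at the lid's origin while out, shifts towards lid -y as it is pressed, up to 8 mm (stop). Plate 26 (x) x 4 (y) mm, upright from the deck's top (6 mm above lid origin) to 27 mm above it; outer face 29 mm from the lid's middle: 58 mm across both tabs when out, 42 mm when both are in. Spring 3 N out, 6 N in. Over 50 N breaks it.
- tab_right: The same on the lid's -y side: its origin shifts towards lid +y by up to 8 mm as it is pressed in.
- catch_left (a point): Tip of the upper edge of tab_left's catch, a tongue 30 mm wide under the deck that moves with the tab: 9.5 mm below the lid's origin, 58.5 mm from its middle when out, 4.5 mm into the window in the tub's wall. Free of the window when pressed in 5 to 7 mm. Its end slopes inward below for 12 mm, so it also snaps in when the lid is pushed straight down.
- catch_right (a point): The same point of tab_right's catch, on the lid's -y side.
- tub_empty: Empty white tub with grey collar, fast on the worktop; the lid is clipped on it at the start. Origin: centre of its underside, z up; x and y along its sides. Collar outside 106 (x) x 118 (y) mm, wall 5 mm, opening 96 x 108 mm; rim 99 mm above the origin. The +y and -y walls have a window 36 mm wide, its upper edge 7 mm below the rim.
- tub_garlic: The same tub, open, with the garlic in it, fast on the worktop. Its collar slides up and down to change the volume and is stiff: its rim stands somewhere from 90 to 114 mm above the origin (this pose does not tell: find it by touch or sight) and stays there when pressed. All else as tub_empty.
- garlic: Garlic bulb, 60 mm wide, 59 mm high, standing in tub_garlic; origin at the centre of its underside.
- mug: Orange mug, 81 x 113 x 101 mm, bystander; origin at the centre of its underside.
- lemon: Lemon, 78 x 55 x 56 mm, bystander; origin underside centre.
- tin: Short food tin, 75 mm wide, 58 mm high, bystander; origin underside centre.
- pepper_mill: Wooden pepper mill, 58 mm wide, 170 mm high, bystander; origin underside centre.

How it is judged:
By the outcome, as a careful person would: the job done as asked, in the order asked, and still so for the second after the job is handed in, with the robot touching nothing.
It also fails if it takes over 45 s, if anything falls off the work surface, if the arm or the gripper's body presses on something with over 40 N, if the wrist force passes 120 N, or if a joint passes its speed limit or range.

## Working session

There is one attempt and no reset: what is moved stays moved. The work goes in short steps, Python scripts to look and compute and a tool call to move; the robot and the scene stay as the last step left them, time stands still between calls to the robot, and variables do not carry over. Pictures are saved under pics/ and viewed, on a budget of 10 in all, crops included, one or two more only if the job needs it, and the job is handed in when it is done.

Besides the shell and the picture viewer there is one more tool, called after "Emit:" as name([rows], argument=value, ...), one row to a line, values as JSON. send_rows: Moves the arm, as the interface text tells. Its arguments: {"type":"object","properties":{"rows":{"type":"array"},"grip":{"type":"number"},"force":{"type":"number"}},"required":["rows"]}

```bash
mkdir -p pics; ls; python3 - <<'E'
from station import *
import cv2,numpy as np
s=read_state();print(s)
try: print(hold_point_z)
except Exception as e: print(e)
for n in("scene","side"):
    c=calibration(n);print(n,c)
    cv2.imwrite(f"pics/{n}0.png",cv2.resize(get_image(n)[:,:,::-1],(800,600),interpolation=cv2.INTER_CUBIC))
E
```

```text
pics
{'time_s': 0.0, 'joints': array([-1.26779676e+00,  4.87660064e-02,  9.75732721e-02,  1.62197464e+00,
       -7.42124624e-06,  1.44302466e+00]), 'joint_vel': array([ 0.00042759,  0.00167316,  0.00057472,  0.00143877, -0.0019884 ,
       -0.00056574]), 'joint_efforts': array([-1.43596342e-03, -3.38774800e+01,  3.20018613e+01,  2.02495797e-02,
       -3.53122132e-04,  4.02612173e-06]), 'position': array([ 0.21904206, -0.47645276,  0.23009689]), 'tcp_rot': array([-3.06669641e+00, -6.70929559e-01,  3.37254393e-04]), 'contact_force': array([ 0.2136303 ,  0.50498945, -0.00783019]), 'wrist_torque': array([-0.006432  , -0.02703583,  0.00514076]), 'finger_gap': 0.9998814064454569}
0.0187
scene {'fovy': 53.27067855991112, 'cx': 279.7752631984664, 'cy': 209.732556894296, 'view': array([[ 0.66236267, -0.74881193,  0.02358793, -0.47379766],
       [-0.42073706, -0.39784562, -0.81529086,  0.18334953],
       [ 0.61988387,  0.53009392, -0.57857102,  1.14765325],
       [ 0.        ,  0.        ,  0.        ,  1.        ]])}
side {'fovy': 46.30714842642535, 'cx': 273.28952744432866, 'cy': 208.1623852328207, 'view': array([[-0.99957878, -0.02457929,  0.01543114,  0.44132077],
       [-0.02398696,  0.40039901, -0.91602689,  0.17827765],
       [ 0.01633667, -0.91601118, -0.40081994,  1.29208374],
       [ 0.        ,  0.        ,  0.        ,  1.        ]])}
```

View pics/scene0.png

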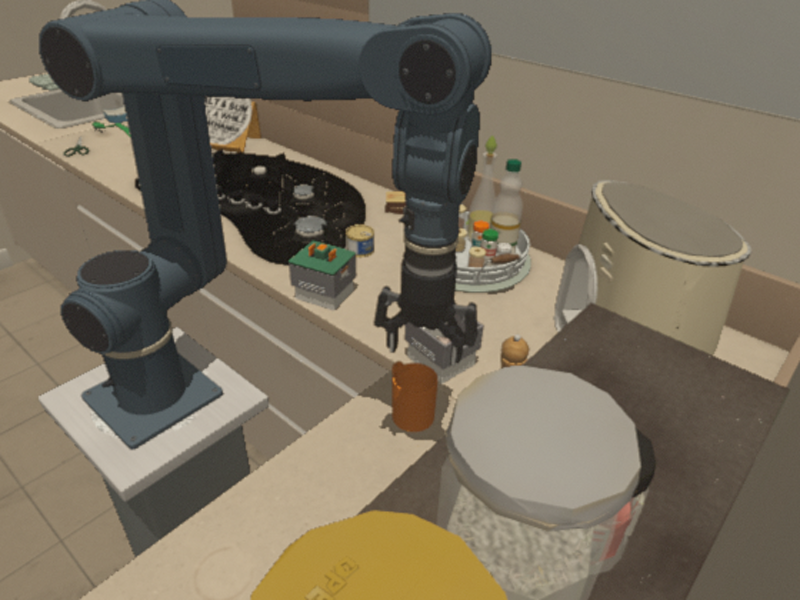

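View pics/side0.png

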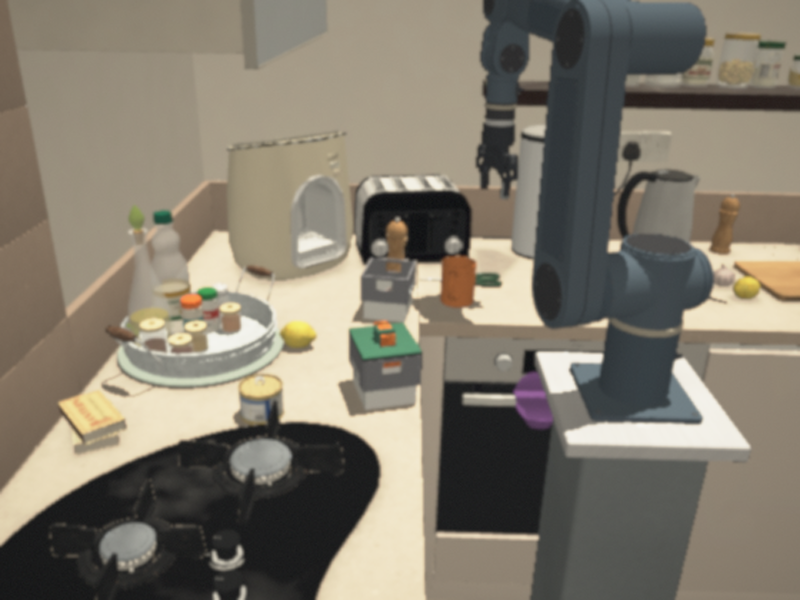

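The scene view shows the lid, with its orange tabs, at about (322,260) and the open tub half behind the gripper at (445,345). The side view shows the lid at (385,345) and the open tub at (390,280). Next I'll enlarge those spots.

```bash
python3 - <<'E'
from station import *
import cv2,numpy as np
out=[]
for n,cs in(("scene",((226,185),(311,241))),("side",((270,256),(273,200)))):
    im=get_image(n)[:,:,::-1]
    for (u,v) in cs:
        c=cv2.resize(im[v-30:v+30,u-40:u+40],(400,300),interpolation=cv2.INTER_CUBIC)
        for k in range(0,400,50): cv2.line(c,(k,0),(k,5),(255,0,255),1)
        for k in range(0,300,50): cv2.line(c,(0,k),(5,k),(255,0,255),1)
        out.append(c)
cv2.imwrite("pics/m1.png",np.vstack([np.hstack(out[:2]),np.hstack(out[2:])]))
E
```

```text
(no output)
```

View pics/m1.png

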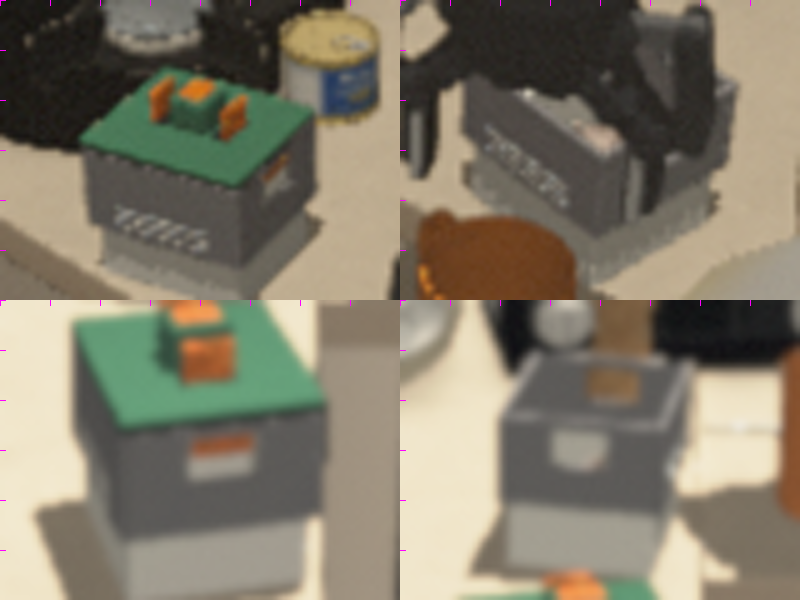

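In scene crop 1, the lid deck corners are at (82,137), (232,185), (315,107) and (163,70). In side crop 3, three of its corners are at (73,22), (122,127) and (325,105). The open tub's rim corners are at (103,120), (272,128), (295,62) and (130,55) in side crop 4, and at (65,80), (215,155) and (337,85) in scene crop 2. I'll fit poses to these.

```bash
cat > h.py <<'E'
from station import *
import cv2,numpy as np
from scipy.optimize import least_squares
from scipy.spatial.transform import Rotation as R
def proj(c,P):
    f=210/np.tan(np.radians(c["fovy"]/2)); V=np.array(c["view"])
    q=np.asarray(P)@V[:3,:3].T+V[:3,3]
    return np.c_[f*q[:,0]/q[:,2]+c["cx"],f*q[:,1]/q[:,2]+c["cy"]]
def corners(x,y,z,a,hx=.053,hy=.059):
    L=np.array([[-hx,hy],[-hx,-hy],[hx,-hy],[hx,hy]])  # order BL? see use
    return np.c_[L@np.array([[np.cos(a),np.sin(a)],[-np.sin(a),np.cos(a)]])+[x,y],np.full(4,z)]
def fit(obs,p0,zfix=None):
    # obs: list of (calib, {cornerindex:(u,v)})
    def r(p):
        z=zfix if zfix else p[3]
        C=corners(p[0],p[1],z,p[2])
        return np.concatenate([(proj(c,C)[list(d)]-np.array(list(d.values()))).ravel() for c,d in obs])
    s=least_squares(r,p0[:3] if zfix else p0,x_scale=.01); return s.x,s.fun.round(1)
E
python3 - <<'E'
from h import *
sc,sd=calibration("scene"),calibration("side")
o=lambda d,ox,oy:{k:(u/5+ox,v/5+oy) for k,(u,v) in d.items()}
# corner idx: 0(-x,+y)1(-x,-y)2(+x,-y)3(+x,+y)
for yaw in(0,):
  l=[(sc,o({0:(82,137),1:(232,185),2:(315,107),3:(163,70)},186,155)),(sd,o({3:(73,22),0:(325,105)},230,226))]
  print(proj(sc,corners(.4,0,.1075,0)),proj(sd,corners(.4,0,.1075,0)))
E
```

```text
[[189.98477022 186.54222366]
 [214.70828569 200.88603374]
 [239.93214722 187.33339251]
 [215.24208001 174.27056993]] [[312.01277526 247.06119042]
 [309.90282914 226.11998484]
 [270.14949272 225.14345211]
 [268.68264368 245.9667085 ]]
```

```bash
python3 - <<'E'
from h import *
sc,sd=calibration("scene"),calibration("side")
o=lambda d,ox,oy:{k:(u/5+ox,v/5+oy) for k,(u,v) in d.items()}
ls=o({0:(82,137),1:(232,185),2:(315,107),3:(163,70)},186,155)
ld=o({2:(73,22),3:(122,127),0:(325,105)},230,226)
gs=o({0:(65,80),1:(215,155),2:(337,85)},271,211)
gd=o({3:(103,120),0:(272,128),1:(295,62),2:(130,55)},233,170)
print(fit([(sc,ls),(sd,ld)],[.4,0,0,.1],.1075)); print(fit([(sc,ls),(sd,ld)],[.4,0,0,.1]))
print(fit([(sc,gs),(sd,gd)],[.4,-.2,0,.1]));print(fit([(sd,gd)],[.4,-.2,0,.1]))
E
```

```text
(array([0.45384546, 0.01169487, 0.28052492]), array([-1.6,  0. , -0.1, -0.4, -0.3, -0.2, -0.2, -1. , -0.8, -1.2, -0.8,
       -1.1,  0.8, -1.4]))
(array([0.45418723, 0.01121247, 0.2803204 , 0.10468514]), array([-1.4,  0.8,  0.1,  0.4, -0.1,  0.6,  0. , -0.3, -0.9, -0.3, -0.9,
       -0.2,  0.6, -0.4]))
(array([ 0.4531684 , -0.34643065, -0.07570863,  0.1022003 ]), array([-1. , -2.3, -0.1,  2.5,  0.6,  0.1,  0.3, -0.1,  0.5,  0.1, -1.5,
       -0.1, -0.2, -0.3]))
(array([ 0.45209598, -0.32670349, -0.10488999,  0.10963477]), array([-0.2, -0.2,  0.4,  0.4, -0.5,  0.1,  0.4, -0.4]))
```

```bash
cat >> h.py <<'E'
def plan(p,yaw,n=None,vmax=45,wmax=.12):
    "rows to TCP p with tool down and closing line y along world direction yaw (mod pi), from measured pose"
    s=read_state(); R0=R.from_rotvec(s["tcp_rot"]); best=None
    for k in(0,np.pi):
        y=np.array([np.cos(yaw+k),np.sin(yaw+k),0]); z=np.array([0,0,-1.]); M=R.from_matrix(np.c_[np.cross(y,z),y,z])
        w=(R0.inv()*M).as_rotvec()
        if best is None or np.linalg.norm(w)<np.linalg.norm(best): best=w
    d=np.array(p)-s["position"]; m=n or int(np.ceil(max(np.linalg.norm(d)*1000/vmax,np.linalg.norm(best)/wmax,1)))
    Rk=R0; rows=[]
    for i in range(m):
        rows.append(np.r_[Rk.inv().apply(d)*1000/m,best/m]); Rk=Rk*R.from_rotvec(best/m)
    print(m,"rows"); [print(list(np.r_[r[:3].round(1),r[3:].round(4)])) for r in rows]
def st():
    s=read_state(); print(round(s["time_s"],2),s["position"].round(4),R.from_rotvec(s["tcp_rot"]).as_matrix().round(3).tolist(),s["contact_force"].round(1),s["wrist_torque"].round(2),round(s["finger_gap"],3))
E
python3 - <<'E'
from h import *
st(); plan([.40,-.30,.31],-.08+np.pi/2)
c=calibration("wrist");V=np.array(c["view"]);print(c["fovy"],(-V[:3,:3].T@V[:3,3]).round(3),V[2,:3].round(2))
E
```

```text
0.2 [ 0.2191 -0.4767  0.2305] [[0.909, 0.418, -0.0], [0.418, -0.909, 0.001], [0.0, -0.001, -1.0]] [ 0.4 -0.3 -0.3] [ 0.01 -0.01  0.06] 0.995
6 rows
[np.float64(39.7), np.float64(-14.2), np.float64(-13.2), np.float64(-0.0002), np.float64(0.0), np.float64(0.0851)]
[np.float64(38.3), np.float64(-17.5), np.float64(-13.2), np.float64(-0.0002), np.float64(0.0), np.float64(0.0851)]
[np.float64(36.7), np.float64(-20.7), np.float64(-13.2), np.float64(-0.0002), np.float64(0.0), np.float64(0.0851)]
[np.float64(34.8), np.float64(-23.7), np.float64(-13.2), np.float64(-0.0002), np.float64(0.0), np.float64(0.0851)]
[np.float64(32.7), np.float64(-26.6), np.float64(-13.2), np.float64(-0.0002), np.float64(0.0), np.float64(0.0851)]
[np.float64(30.3), np.float64(-29.3), np.float64(-13.2), np.float64(-0.0002), np.float64(0.0), np.float64(0.0851)]
71.15474029345134 [ 0.293 -0.441  0.372] [-0.29 -0.13 -0.95]
```

Emit:
send_rows([
  [39.7,-14.2,-13.2,0,0,0.085],
  [38.3,-17.5,-13.2,0,0,0.085],
  [36.7,-20.7,-13.2,0,0,0.085],
  [34.8,-23.7,-13.2,0,0,0.085],
  [32.7,-26.6,-13.2,0,0,0.085],
  [30.3,-29.3,-13.2,0,0,0.085],
  [0,0,0,0,0,0],
  [0,0,0,0,0,0],
])

```text
time_s: 1.0
position: [0.4006, -0.2998, 0.3107]
tcp_rot: [3.139, -0.119, -0.0]
contact_force: [-0.3, 0.5, -0.7]
finger_gap: 1.0
```

```bash
python3 - <<'E'
from h import *
st()
c=calibration("wrist");np.save("cw1.npy",c,allow_pickle=True)
im=get_image("wrist")[:,:,::-1];cv2.imwrite("pics/w1.png",cv2.resize(im,(800,600),interpolation=cv2.INTER_CUBIC))
E
```

```text
1.0 [ 0.4006 -0.2998  0.3107] [[0.997, -0.076, -0.0], [-0.076, -0.997, -0.001], [0.0, 0.001, -1.0]] [-0.3  0.5 -0.7] [ 0.01  0.07 -0.02] 1.0
```

View pics/w1.png

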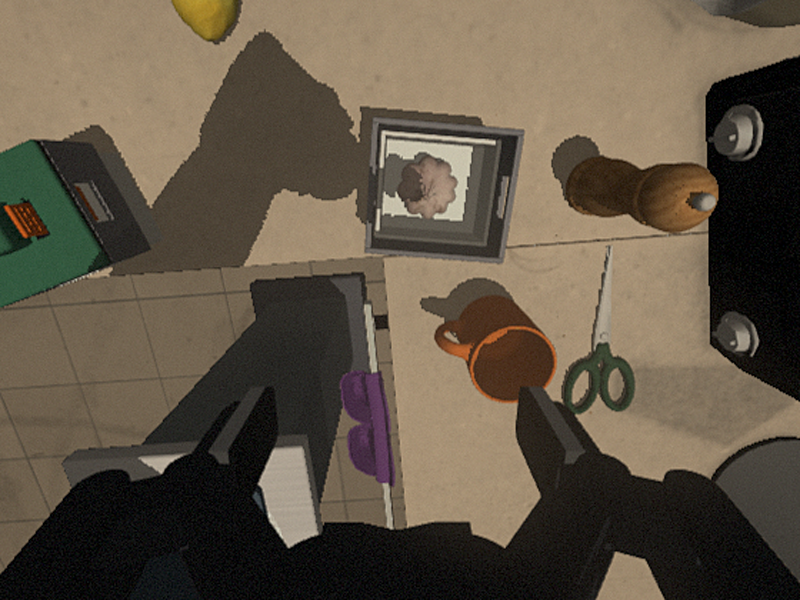

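The wrist view shows the open tub's rim corners at (374,118), (523,130), (503,262) and (366,252). The garlic sits inside, and the mug and mill are clear to the right.

```bash
python3 - <<'E'
from h import *
sc,sd=calibration("scene"),calibration("side");cw=np.load("cw1.npy",allow_pickle=True).item()
print({k:v for k,v in cw.items() if k!='view'})
w={k:(u*.7,v*.7) for k,(u,v) in {3:(374,118),2:(523,130),1:(503,262),0:(366,252)}.items()}
gd={k:(u/5+233,v/5+170) for k,(u,v) in {3:(103,120),0:(272,128),1:(295,62),2:(130,55)}.items()}
print(fit([(cw,w)],[.45,-.34,-.1,.1]));print(fit([(cw,w),(sd,gd)],[.45,-.34,-.1,.1]))
for z in(.09,.102,.114):print(z,fit([(cw,w)],[.45,-.34,-.1,.1],z))
plan([.39,.0115,.28],.28+np.pi/2)
E
```

```text
{'fovy': 71.15474029345134, 'cx': 277.25763742647496, 'cy': 213.92034959116327}
(array([ 0.45676019, -0.34059307, -0.15042366,  0.09552754]), array([-0.3, -0.1,  0.3,  0.1, -0.3, -0. ,  0.4,  0. ]))
(array([ 0.45644094, -0.34015757, -0.14696864,  0.10139715]), array([-1.1, -0.1,  1.3, -0.2,  0.7,  1.2, -0.2,  1.4, -2. ,  0.3, -2. ,
        1.4, -1.3,  1.3,  0.1,  0.3]))
0.09 (array([ 0.45657745, -0.3411605 , -0.15037288]), array([ 0.5,  0.6, -0.7,  0.6, -0.9, -0.9,  1.1, -0.7]))
0.102 (array([ 0.45696785, -0.33992835, -0.15048561]), array([-1.2, -0.8,  1.4, -0.6,  0.4,  1. , -0.6,  0.9]))
0.114 (array([ 0.4573336 , -0.33869512, -0.15060821]), array([-3. , -2.4,  3.5, -1.8,  1.9,  3.1, -2.4,  2.7]))
7 rows
[np.float64(-4.9), np.float64(-44.3), np.float64(4.3), np.float64(0.0), np.float64(0.0001), np.float64(-0.0511)]
[np.float64(-2.6), np.float64(-44.5), np.float64(4.3), np.float64(0.0), np.float64(0.0001), np.float64(-0.0511)]
[np.float64(-0.3), np.float64(-44.6), np.float64(4.3), np.float64(0.0), np.float64(0.0001), np.float64(-0.0511)]
[np.float64(2.0), np.float64(-44.5), np.float64(4.3), np.float64(0.0), np.float64(0.0001), np.float64(-0.0511)]
[np.float64(4.2), np.float64(-44.4), np.float64(4.3), np.float64(0.0), np.float64(0.0001), np.float64(-0.0511)]
[np.float64(6.5), np.float64(-44.1), np.float64(4.3), np.float64(0.0), np.float64(0.0001), np.float64(-0.0511)]
[np.float64(8.7), np.float64(-43.7), np.float64(4.3), np.float64(0.0), np.float64(0.0001), np.float64(-0.0511)]
```

Emit:
send_rows([
  [-5,-44.3,4.3,0,0,-0.051],
  [-2.6,-44.5,4.3,0,0,-0.051],
  [-0.3,-44.6,4.3,0,0,-0.051],
  [2,-44.5,4.3,0,0,-0.051],
  [4.2,-44.4,4.3,0,0,-0.051],
  [6.5,-44.1,4.3,0,0,-0.051],
  [8.7,-43.7,4.3,0,0,-0.051],
  [0,0,0,0,0,0],
  [0,0,0,0,0,0],
])

```text
time_s: 1.95
position: [0.3901, 0.0113, 0.2797]
tcp_rot: [3.111, 0.436, -0.002]
contact_force: [-0.2, -0.8, 0.8]
finger_gap: 1.001
```

```bash
python3 - <<'E'
from h import *
st()
c=calibration("wrist");np.save("cw2.npy",c,allow_pickle=True)
im=get_image("wrist")[:,:,::-1];cv2.imwrite("pics/w2.png",cv2.resize(im,(800,600),interpolation=cv2.INTER_CUBIC))
E
```

```text
1.95 [0.3901 0.0113 0.2797] [[0.961, 0.275, -0.001], [0.275, -0.961, -0.001], [-0.001, 0.0, -1.0]] [-0.2 -0.8  0.8] [-0.05 -0.01 -0.  ] 1.001
```

View pics/w2.png

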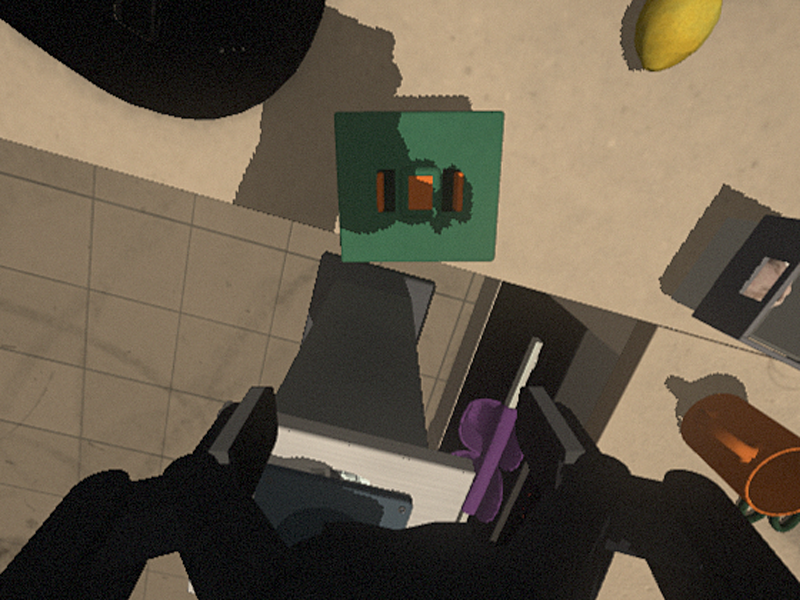

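The wrist view shows the lid's deck corners at (335,112), (503,112), (495,261) and (342,262). The tabs' outer edges are at columns 377 and 464, row 191.

```bash
python3 - <<'E'
from h import *
cw=np.load("cw2.npy",allow_pickle=True).item()
w={k:(u*.7,v*.7) for k,(u,v) in {3:(335,112),2:(503,112),1:(495,261),0:(342,262)}.items()}
print(fit([(cw,w)],[.45,0,.28,.1]));x,r=fit([(cw,w)],[.45,0,.28,.1],.1075);print(x,r)
a=x[2]; T=[[x[0]-s*.029*np.sin(a),x[1]+s*.029*np.cos(a),.1285] for s in(1,-1)]
print(proj(cw,T)/.7)
plan([x[0],x[1],.14],a+np.pi/2)
E
```

```text
(array([0.45546269, 0.01381913, 0.28578039, 0.1009396 ]), array([-0.2,  0.5,  0.8, -0.4, -0.8, -0.1,  0.1, -0. ]))
[0.4554309  0.01417054 0.28573144] [-1.4 -0.3  2.1 -1.3  0.3  1.1 -1.   1.2]
[[377.32049229 193.43582312]
 [463.27127163 192.78693261]]
4 rows
[np.float64(15.9), np.float64(3.6), np.float64(35.0), np.float64(0.0001), np.float64(0.0003), np.float64(-0.0023)]
[np.float64(15.9), np.float64(3.6), np.float64(35.0), np.float64(0.0001), np.float64(0.0003), np.float64(-0.0023)]
[np.float64(15.9), np.float64(3.6), np.float64(35.0), np.float64(0.0001), np.float64(0.0003), np.float64(-0.0023)]
[np.float64(15.9), np.float64(3.7), np.float64(35.0), np.float64(0.0001), np.float64(0.0003), np.float64(-0.0023)]
```

Emit:
send_rows([
  [16,3.6,35,0,0,-0.002],
  [16,3.6,35,0,0,-0.002],
  [16,3.6,35,0,0,-0.002],
  [16,3.6,35,0,0,-0.002],
  [0,0,16,0,0,0],
  [0,0,16,0,0,0],
  [0,0,0,0,0,0],
  [0,0,0,0,0,0],
])

```text
time_s: 2.8
position: [0.4559, 0.0138, 0.1083]
tcp_rot: [3.11, 0.442, -0.001]
contact_force: [0.2, 0.4, -0.2]
finger_gap: 0.996
```

```bash
python3 - <<'E'
from h import *
st()
im=get_image("wrist")[:,:,::-1];cv2.imwrite("pics/w3.png",cv2.resize(im,(800,600),interpolation=cv2.INTER_CUBIC))
E
```

```text
2.8 [0.4559 0.0138 0.1083] [[0.96, 0.279, -0.001], [0.279, -0.96, -0.0], [-0.001, -0.0, -1.0]] [ 0.2  0.4 -0.2] [ 0.01 -0.    0.02] 0.996
```

View pics/w3.png

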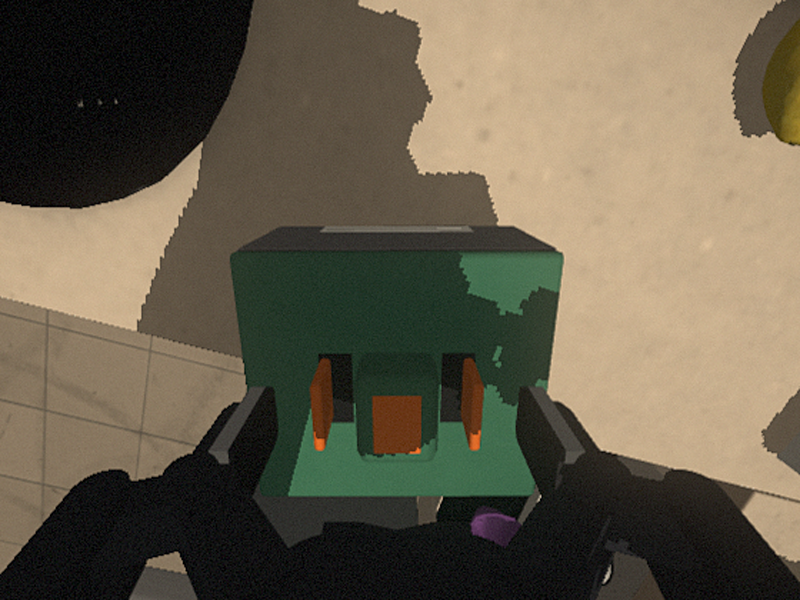

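Fingers' inner faces (275, 520) are centred on the tabs (313–483). Closing at minimum force.

Emit:
send_rows([
  [0,0,0,0,0,0],
  [0,0,0,0,0,0],
  [0,0,0,0,0,0],
  [0,0,0,0,0,0],
  [0,0,0,0,0,0],
  [0,0,0,0,0,0],
  [0,0,0,0,0,0],
  [0,0,0,0,0,0],
], grip=-1, force=20)

```text
time_s: 3.65
position: [0.4572, 0.0147, 0.1109]
tcp_rot: [3.107, 0.447, 0.005]
contact_force: [-1.8, -1.6, 6.7]
finger_gap: 0.478
```

```bash
python3 - <<'E'
from h import *
st()
im=get_image("wrist")[:,:,::-1];sd=get_image("side")[:,:,::-1]
a=cv2.resize(im[150:360,100:450],(700,420));b=cv2.resize(sd[215:275,225:315],(270,180))
a[:180,:270]=b
cv2.imwrite("pics/w4.png",a);st()
E
```

```text
3.65 [0.4572 0.0147 0.1109] [[0.959, 0.282, 0.004], [0.282, -0.959, -0.002], [0.003, 0.003, -1.0]] [-1.8 -1.6  6.7] [-0.42  0.4  -0.06] 0.478
3.75 [0.4572 0.0148 0.1109] [[0.959, 0.282, 0.003], [0.282, -0.959, -0.002], [0.003, 0.003, -1.0]] [-1.3 -2.6  6.5] [-0.51  0.34  0.03] 0.478
```

View pics/w4.png

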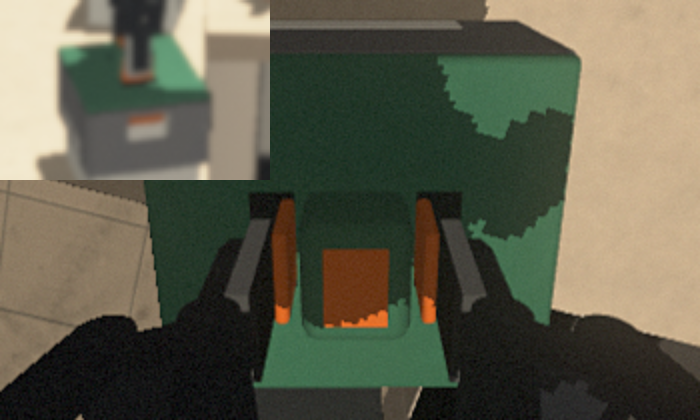

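The tabs are pressed in against the block side, with the gap at 40.6 mm, and the tool reads 6.5 N of upward push. I'll lift slowly and watch the force.

Emit:
send_rows([
  [0,0,-1,0,0,0],
  [0,0,-1,0,0,0],
  [0,0,-1,0,0,0],
  [0,0,-1,0,0,0],
  [0,0,-1,0,0,0],
])

```text
time_s: 4.25
position: [0.457, 0.0151, 0.1141]
tcp_rot: [3.108, 0.447, 0.003]
contact_force: [1.6, -2.4, 2.2]
finger_gap: 0.481
```

Emit:
send_rows([
  [0,0,-1,0,0,0],
  [0,0,-1,0,0,0],
  [0,0,-1,0,0,0],
  [0,0,-1,0,0,0],
  [0,0,-1,0,0,0],
])

```text
time_s: 4.75
position: [0.4546, 0.0161, 0.1171]
tcp_rot: [-3.108, -0.448, 0.005]
contact_force: [0.2, -0.3, -2.2]
finger_gap: 0.479
```

Emit:
send_rows([
  [0,0,-4,0,0,0],
  [0,0,-8,0,0,0],
  [0,0,-10,0,0,0],
  [0,0,-15,0,0,0],
  [0,0,-20,0,0,0],
  [0,0,-20,0,0,0],
  [0,0,-10,0,0,0],
  [0,0,0,0,0,0],
  [0,0,0,0,0,0],
])

```text
time_s: 5.65
position: [0.456, 0.0155, 0.2053]
tcp_rot: [-3.11, -0.447, 0.0]
contact_force: [0.3, -0.5, -1.6]
finger_gap: 0.481
```

```bash
python3 - <<'E'
from h import *
st()
c=calibration("wrist");np.save("cw5.npy",c,allow_pickle=True)
im=get_image("wrist")[:,:,::-1];s=get_image("side")[:,:,::-1];sc=get_image("scene")[:,:,::-1]
cv2.imwrite("pics/w5raw.png",im);cv2.imwrite("pics/s5.png",s);cv2.imwrite("pics/sc5.png",sc)
a=np.zeros((600,800,3),np.uint8);a[:420,:560]=im
a[:300,560:800]=cv2.resize(s[170:270,240:320],(240,300),interpolation=cv2.INTER_CUBIC)
a[300:,560:800]=cv2.resize(sc[120:220,190:270],(240,300),interpolation=cv2.INTER_CUBIC)
cv2.imwrite("pics/w5.png",a)
E
```

```text
5.65 [0.456  0.0155 0.2053] [[0.959, 0.282, -0.0], [0.282, -0.959, 0.0], [-0.0, -0.0, -1.0]] [ 0.3 -0.5 -1.6] [-0.    0.07  0.06] 0.481
```

View pics/w5.png

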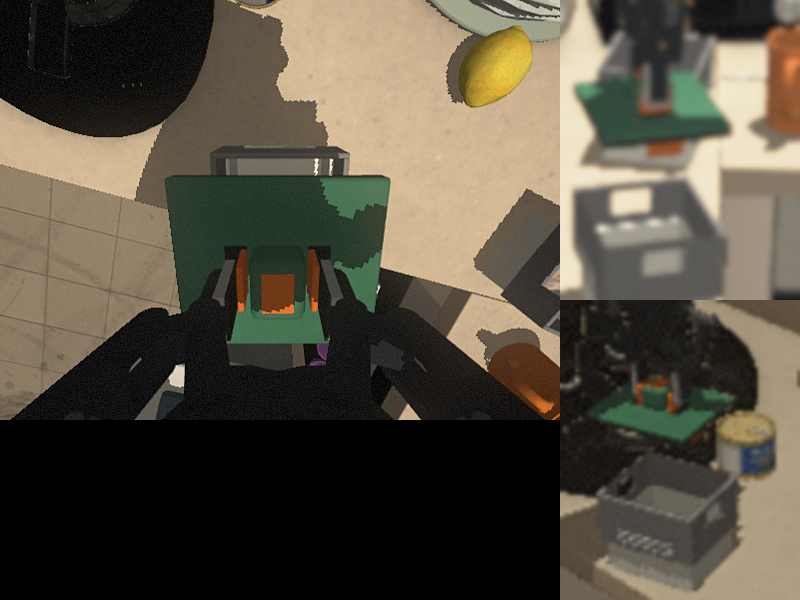

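The lid hangs free and roughly level. Its far deck corners are at (167,178) and (391,179), and its near edge is at row 343.

```bash
python3 - <<'E'
from h import *
cw=np.load("cw5.npy",allow_pickle=True).item()
x,r=fit([(cw,{3:(167,178),2:(391,179)})],[.456,.0155,.285,.2]);print(x,r);print(proj(cw,corners(*x[:2],x[3],x[2])).round(1))
for z in(.2005,.203,.2055):
  x,r=fit([(cw,{3:(167,178),2:(391,179)})],[.456,.0155,.285,.2],z);print(z,x,r,proj(cw,corners(*x[:2],z,x[2])).round(1)[:2].tolist())
plan([.4568,-.340,.205],-.15+np.pi/2)
E
```

```text
[0.45322928 0.01525646 0.28094361 0.19405329] [ 0.  0. -0.  0.]
[[185.9 341.3]
 [369.9 341.9]
 [391.  179. ]
 [167.  178. ]]
0.2005 [0.45418077 0.01558104 0.28083092] [-4.9  0.6  4.9  0.7] [[182.6, 347.6], [373.1, 348.2]]
0.203 [0.4545425  0.01570477 0.28078332] [-6.9  0.8  6.9  0.9] [[181.3, 350.1], [374.5, 350.8]]
0.2055 [0.45489984 0.01582722 0.28073329] [-8.9  1.1  8.9  1.2] [[179.9, 352.8], [375.8, 353.4]]
8 rows
[np.float64(-12.4), np.float64(42.7), np.float64(-0.1), np.float64(-0.0001), np.float64(0.0003), np.float64(0.0545)]
[np.float64(-10.0), np.float64(43.3), np.float64(-0.1), np.float64(-0.0001), np.float64(0.0003), np.float64(0.0545)]
[np.float64(-7.6), np.float64(43.8), np.float64(-0.1), np.float64(-0.0001), np.float64(0.0003), np.float64(0.0545)]
[np.float64(-5.2), np.float64(44.1), np.float64(-0.1), np.float64(-0.0001), np.float64(0.0003), np.float64(0.0545)]
[np.float64(-2.8), np.float64(44.4), np.float64(-0.1), np.float64(-0.0001), np.float64(0.0003), np.float64(0.0545)]
[np.float64(-0.4), np.float64(44.4), np.float64(-0.1), np.float64(-0.0001), np.float64(0.0003), np.float64(0.0545)]
[np.float64(2.0), np.float64(44.4), np.float64(-0.1), np.float64(-0.0001), np.float64(0.0003), np.float64(0.0545)]
[np.float64(4.4), np.float64(44.2), np.float64(-0.1), np.float64(-0.0001), np.float64(0.0003), np.float64(0.0545)]
```

Emit:
send_rows([
  [-12.2,42.7,0,0,0,0.0545],
  [-9.8,43.3,0,0,0,0.0545],
  [-7.4,43.8,0,0,0,0.0545],
  [-5,44.1,0,0,0,0.0545],
  [-2.6,44.4,0,0,0,0.0545],
  [-0.2,44.4,0,0,0,0.0545],
  [2.2,44.4,0,0,0,0.0545],
  [4.6,44.2,0,0,0,0.0545],
  [0,0,0,0,0,0],
  [0,0,0,0,0,0],
  [0,0,0,0,0,0],
])

```text
time_s: 6.9
position: [0.4588, -0.3388, 0.2046]
tcp_rot: [-3.131, 0.234, 0.002]
contact_force: [0.3, 0.7, -1.0]
finger_gap: 0.483
```

```bash
python3 - <<'E'
from h import *
st(); plan([.4584,-.3402,.145],-.147+np.pi/2,3)
E
```

```text
6.9 [ 0.4588 -0.3388  0.2046] [[0.989, -0.149, -0.001], [-0.149, -0.989, 0.002], [-0.001, -0.002, -1.0]] [ 0.3  0.7 -1. ] [ 0.   -0.03  0.  ] 0.483
3 rows
[np.float64(-0.0), np.float64(0.5), np.float64(19.9), np.float64(-0.0005), np.float64(0.0005), np.float64(-0.0008)]
[np.float64(-0.1), np.float64(0.5), np.float64(19.9), np.float64(-0.0005), np.float64(0.0005), np.float64(-0.0008)]
[np.float64(-0.1), np.float64(0.5), np.float64(19.9), np.float64(-0.0005), np.float64(0.0005), np.float64(-0.0008)]
```

Emit:
send_rows([
  [0,0.5,20,0,0,0],
  [0,0.5,20,0,0,0],
  [0,0.5,20,0,0,0],
  [0,0,0,0,0,0],
  [0,0,0,0,0,0],
])

```text
time_s: 7.4
position: [0.4589, -0.3399, 0.1455]
tcp_rot: [-3.132, 0.233, 0.001]
contact_force: [-0.2, -1.0, -0.9]
finger_gap: 0.475
```

```bash
python3 - <<'E'
from h import *
st()
s=get_image("side")[:,:,::-1];sc=get_image("scene")[:,:,::-1];w=get_image("wrist")[:,:,::-1]
a=np.zeros((600,800,3),np.uint8)
a[:300,:400]=cv2.resize(s[165:225,233:313],(400,300),interpolation=cv2.INTER_CUBIC)
a[:300,400:]=cv2.resize(sc[195:270,265:365],(400,300),interpolation=cv2.INTER_CUBIC)
a[300:,:400]=cv2.resize(w,(400,300),interpolation=cv2.INTER_AREA)
cv2.imwrite("pics/p6.png",a)
E
```

```text
7.4 [ 0.4589 -0.3399  0.1455] [[0.989, -0.148, -0.001], [-0.148, -0.989, 0.001], [-0.001, -0.001, -1.0]] [-0.2 -1.  -0.9] [-0.06 -0.01 -0.01] 0.475
```

View pics/p6.png

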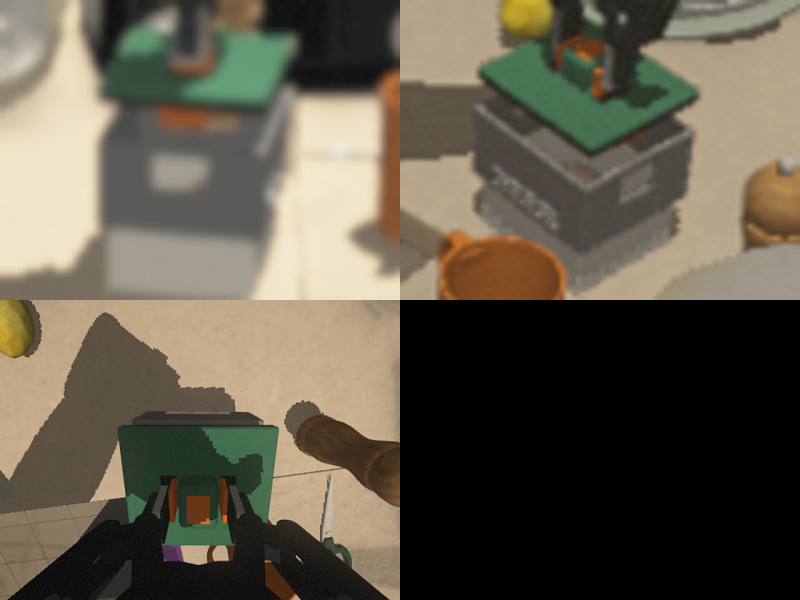

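The lid hovers squarely over the open tub. In the scene crop the lid corners are at (80,72), (190,152) and (297,93), against rim corners at (75,105), (187,187) and (292,130). I'll compare the two with the same camera.

```bash
python3 - <<'E'
from h import *
sc=calibration("scene")
o=lambda d:{k:(u/4+265,v/4+195) for k,(u,v) in d.items()}
l=o({0:(80,72),1:(190,152),2:(297,93)});g=o({0:(75,105),1:(187,187),2:(292,130)})
print(fit([(sc,l)],[.457,-.34,-.15,.14]),fit([(sc,g)],[.457,-.34,-.15,.1]))
print(fit([(sc,l)],[.457,-.34,-.15,.14],.1425))
for z in(.096,.099,.102,.105,.108):print(z,fit([(sc,g)],[.457,-.34,-.15,.1],z))
E
```

```text
(array([ 0.48901224, -0.32140169, -0.14904063,  0.10789315]), array([-0.2, -0. ,  0.2, -0.3, -0. ,  0.3])) (array([ 0.47767018, -0.32829535, -0.15221868,  0.08636868]), array([ 0.1,  0.2, -0.3,  0. ,  0.2, -0.2]))
(array([ 0.45137946, -0.3477097 , -0.1514316 ]), array([-1.5, -0.6,  0.1,  0.2,  1.3,  0.1]))
0.096 (array([ 0.46764175, -0.33531951, -0.1527967 ]), array([-0.2,  0.1, -0.3,  0.1,  0.5, -0.3]))
0.099 (array([ 0.46451864, -0.33750706, -0.15298114]), array([-0.3,  0. , -0.3,  0.2,  0.6, -0.3]))
0.102 (array([ 0.46139581, -0.33969442, -0.15316773]), array([-0.4, -0. , -0.3,  0.2,  0.7, -0.3]))
0.105 (array([ 0.45827327, -0.3418816 , -0.15335648]), array([-0.6, -0.1, -0.3,  0.3,  0.8, -0.4]))
0.108 (array([ 0.45515103, -0.34406859, -0.1535476 ]), array([-0.7, -0.1, -0.3,  0.3,  1. , -0.4]))
```

Yaw matches (-0.151 against -0.153) and so does the lateral position, so I'm lowering the lid while watching force.

Emit:
send_rows([
  [0,0,3,0,0,0],
  [0,0,3,0,0,0],
  [0,0,3,0,0,0],
  [0,0,2,0,0,0],
  [0,0,2,0,0,0],
  [0,0,1,0,0,0],
  [0,0,0,0,0,0],
])

```text
time_s: 8.25
position: [0.4587, -0.3412, 0.1311]
tcp_rot: [-3.132, 0.236, 0.001]
contact_force: [-0.2, -0.1, -0.9]
finger_gap: 0.473
```

Emit:
send_rows([
  [0,0,1,0,0,0],
  [0,0,1,0,0,0],
  [0,0,1,0,0,0],
  [0,0,1,0,0,0],
  [0,0,1,0,0,0],
  [0,0,0,0,0,0],
])

```text
time_s: 8.85
position: [0.4588, -0.3412, 0.1262]
tcp_rot: [-3.133, 0.236, 0.0]
contact_force: [-0.6, 0.3, -2.2]
finger_gap: 0.479
```

Emit:
send_rows([
  [0,0,1,0,0,0],
  [0,0,1,0,0,0],
  [0,0,1,0,0,0],
  [0,0,0,0,0,0],
])

```text
time_s: 9.25
position: [0.4587, -0.3412, 0.1231]
tcp_rot: [-3.132, 0.236, 0.001]
contact_force: [-0.9, -0.3, -1.1]
finger_gap: 0.479
```

Emit:
send_rows([
  [0,0,1,0,0,0],
  [0,0,1,0,0,0],
  [0,0,0,0,0,0],
])

```text
time_s: 9.55
position: [0.4589, -0.3414, 0.1215]
tcp_rot: [3.133, -0.236, 0.0]
contact_force: [-0.4, -0.3, -1.0]
finger_gap: 0.478
```

Emit:
send_rows([
  [0,0,1,0,0,0],
  [0,0,1,0,0,0],
  [0,0,0,0,0,0],
])

```text
time_s: 9.85
position: [0.459, -0.3415, 0.1202]
tcp_rot: [3.132, -0.236, 0.001]
contact_force: [-1.7, 0.3, 2.2]
finger_gap: 0.481
```

Emit:
send_rows([
  [0,0,1,0,0,0],
  [0,0,0,0,0,0],
])

```text
time_s: 10.05
position: [0.459, -0.3414, 0.119]
tcp_rot: [3.132, -0.236, 0.001]
contact_force: [-1.8, 1.4, 4.3]
finger_gap: 0.481
```

Emit:
send_rows([
  [0,0,1,0,0,0],
  [0,0,0,0,0,0],
])

```text
time_s: 10.25
position: [0.459, -0.3414, 0.118]
tcp_rot: [3.132, -0.236, 0.001]
contact_force: [-1.7, 1.9, 5.2]
finger_gap: 0.476
```

```bash
python3 - <<'E'
from h import *
st()
s=get_image("side")[:,:,::-1];sc=get_image("scene")[:,:,::-1]
a=np.zeros((300,800,3),np.uint8)
a[:300,:400]=cv2.resize(s[165:225,233:313],(400,300),interpolation=cv2.INTER_CUBIC)
a[:300,400:]=cv2.resize(sc[195:270,265:365],(400,300),interpolation=cv2.INTER_CUBIC)
cv2.imwrite("pics/p7.png",a);st()
E
```

```text
10.25 [ 0.459  -0.3414  0.118 ] [[0.989, -0.15, 0.001], [-0.15, -0.989, -0.0], [0.001, 0.0, -1.0]] [-1.7  1.9  5.2] [0.31 0.32 0.04] 0.476
10.35 [ 0.459  -0.3414  0.118 ] [[0.989, -0.15, 0.0], [-0.15, -0.989, -0.0], [0.001, 0.0, -1.0]] [-2.   2.   4.9] [ 0.3   0.33 -0.01] 0.477
```

View pics/p7.png

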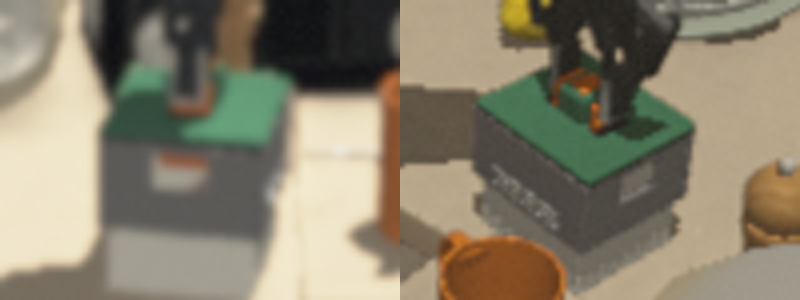

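The lid is seated with its ribs inside and its catch showing in the window. Seal force is about 6.7 N, which is close to clip height. One millimetre more, then I'll open to let the tabs spring out.

Emit:
send_rows([
  [0,0,1,0,0,0],
  [0,0,0,0,0,0],
  [0,0,0,0,0,0],
])

```text
time_s: 10.65
position: [0.459, -0.3415, 0.1173]
tcp_rot: [3.132, -0.236, 0.001]
contact_force: [-1.4, 2.0, 6.1]
finger_gap: 0.482
```

Emit:
send_rows([
  [0,0,0,0,0,0],
  [0,0,0,0,0,0],
  [0,0,0,0,0,0],
  [0,0,0,0,0,0],
  [0,0,0,0,0,0],
], grip=1)

```text
time_s: 11.15
position: [0.4588, -0.3413, 0.1159]
tcp_rot: [-3.132, 0.236, 0.001]
contact_force: [0.3, 0.3, 0.3]
finger_gap: 1.0
```

Emit:
send_rows([
  [0,0,-10,0,0,0],
  [0,0,-20,0,0,0],
  [0,0,-30,0,0,0],
  [-30,0,-30,0,0,0],
  [-30,0,-30,0,0,0],
  [0,0,0,0,0,0],
  [0,0,0,0,0,0],
  [0,0,0,0,0,0],
])

```text
time_s: 11.95
position: [0.3998, -0.3323, 0.2358]
tcp_rot: [-3.132, 0.236, 0.0]
contact_force: [-0.2, 1.4, -0.4]
finger_gap: 1.0
```

```bash
python3 - <<'E'
from h import *
st()
c=calibration("wrist");np.save("cw8.npy",c,allow_pickle=True)
w=get_image("wrist")[:,:,::-1];s=get_image("side")[:,:,::-1];sc=get_image("scene")[:,:,::-1]
a=np.zeros((600,800,3),np.uint8)
a[:300,:400]=cv2.resize(s[165:225,233:313],(400,300),interpolation=cv2.INTER_CUBIC)
a[:300,400:]=cv2.resize(sc[195:270,265:365],(400,300),interpolation=cv2.INTER_CUBIC)
a[300:,:400]=cv2.resize(w[60:210,180:380],(400,300))
cv2.imwrite("pics/p8.png",a)
E
```

```text
11.95 [ 0.3998 -0.3323  0.2358] [[0.989, -0.15, -0.0], [-0.15, -0.989, 0.001], [-0.0, -0.001, -1.0]] [-0.2  1.4 -0.4] [-0.02 -0.02  0.03] 1.0
```

View pics/p8.png

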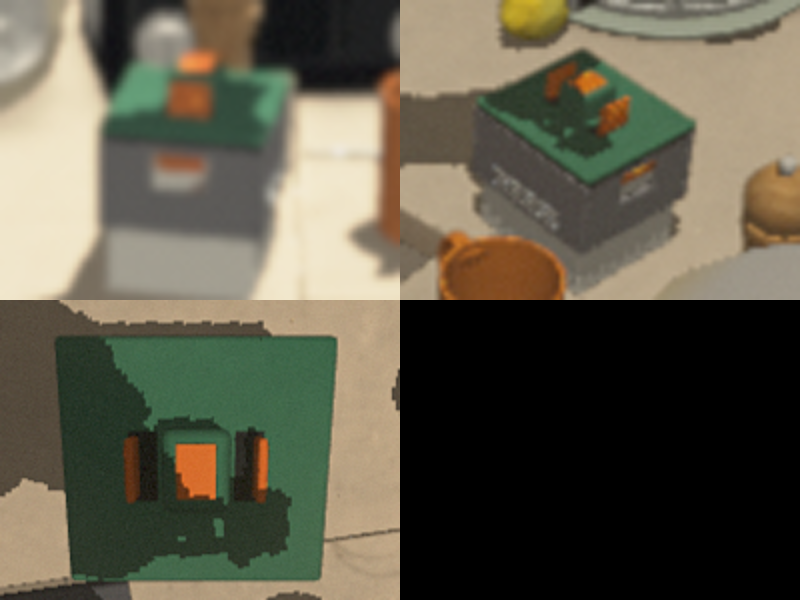

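Both tabs stand fully out and symmetric about the block: outer edges at columns 124 and 267, block centre at 195. The right catch shows in its window. I'll confirm with a gentle press on the block, fingers shut.

```bash
python3 - <<'E'
from h import *
plan([.4572,-.341,.156],-.15+np.pi/2,4)
E
```

```text
4 rows
[np.float64(14.6), np.float64(0.2), np.float64(19.7), np.float64(-0.0005), np.float64(0.0006), np.float64(0.0001)]
[np.float64(14.6), np.float64(0.1), np.float64(19.7), np.float64(-0.0005), np.float64(0.0006), np.float64(0.0001)]
[np.float64(14.6), np.float64(0.1), np.float64(19.7), np.float64(-0.0005), np.float64(0.0006), np.float64(0.0001)]
[np.float64(14.6), np.float64(0.1), np.float64(19.7), np.float64(-0.0005), np.float64(0.0006), np.float64(0.0001)]
```

Emit:
send_rows([
  [0,0,0,0,0,0],
  [0,0,0,0,0,0],
  [0,0,0,0,0,0],
  [0,0,0,0,0,0],
  [0,0,0,0,0,0],
  [0,0,0,0,0,0],
], grip=-1)

```text
time_s: 12.7
position: [0.3996, -0.3324, 0.2365]
tcp_rot: [3.133, -0.236, 0.0]
contact_force: [-0.3, 0.2, -0.3]
finger_gap: 0.004
```

Emit:
send_rows([
  [14.6,0.1,19.7,0,0,0],
  [14.6,0.1,19.7,0,0,0],
  [14.6,0.1,19.7,0,0,0],
  [14.6,0.1,19.7,0,0,0],
  [0,0,3,0,0,0],
  [0,0,2,0,0,0],
  [0,0,2,0,0,0],
  [0,0,1,0,0,0],
  [0,0,0,0,0,0],
])

```text
time_s: 13.6
position: [0.4572, -0.3419, 0.1507]
tcp_rot: [3.132, -0.236, 0.002]
contact_force: [0.5, 0.0, 0.7]
finger_gap: 0.0
```

Emit:
send_rows([
  [0,0,1,0,0,0],
  [0,0,1,0,0,0],
  [0,0,1,0,0,0],
  [0,0,1,0,0,0],
  [0,0,0,0,0,0],
])

```text
time_s: 14.1
position: [0.4571, -0.3414, 0.1453]
tcp_rot: [-3.132, 0.236, 0.001]
contact_force: [-0.3, 0.5, 0.0]
finger_gap: 0.001
```

Emit:
send_rows([
  [0,0,1,0,0,0],
  [0,0,1,0,0,0],
  [0,0,1,0,0,0],
  [0,0,1,0,0,0],
  [0,0,0,0,0,0],
])

```text
time_s: 14.6
position: [0.4572, -0.3414, 0.1413]
tcp_rot: [-3.132, 0.236, 0.0]
contact_force: [0.6, -0.9, -0.0]
finger_gap: 0.005
```

Emit:
send_rows([
  [0,0,1,0,0,0],
  [0,0,1,0,0,0],
  [0,0,0,0,0,0],
])

```text
time_s: 14.9
position: [0.4572, -0.3414, 0.1394]
tcp_rot: [-3.133, 0.236, 0.0]
contact_force: [0.6, -0.4, -0.3]
finger_gap: 0.003
```

Emit:
send_rows([
  [0,0,1,0,0,0],
  [0,0,1,0,0,0],
  [0,0,0,0,0,0],
])

```text
time_s: 15.2
position: [0.4573, -0.3416, 0.1377]
tcp_rot: [3.133, -0.236, 0.0]
contact_force: [-0.2, 0.9, -0.2]
finger_gap: 0.002
```

Emit:
send_rows([
  [0,0,1,0,0,0],
  [0,0,0,0,0,0],
])

```text
time_s: 15.4
position: [0.4573, -0.3416, 0.1375]
tcp_rot: [3.132, -0.236, 0.001]
contact_force: [-0.8, 0.7, 5.7]
finger_gap: 0.003
```

Emit:
send_rows([
  [0,0,1,0,0,0],
  [0,0,0,0,0,0],
])

```text
time_s: 15.6
position: [0.4573, -0.3416, 0.1365]
tcp_rot: [3.132, -0.236, 0.001]
contact_force: [-1.2, 0.5, 6.5]
finger_gap: -0.003
```

Emit:
send_rows([
  [0,0,1,0,0,0],
  [0,0,0,0,0,0],
])

```text
time_s: 15.8
position: [0.4574, -0.3416, 0.1358]
tcp_rot: [3.132, -0.236, 0.001]
contact_force: [-1.7, 1.4, 6.0]
finger_gap: 0.0
```

Emit:
send_rows([
  [0,0,1,0,0,0],
  [0,0,0,0,0,0],
])

```text
time_s: 16.0
position: [0.4574, -0.3416, 0.1351]
tcp_rot: [3.132, -0.236, 0.001]
contact_force: [-1.9, 2.7, 7.4]
finger_gap: -0.002
```

Emit:
send_rows([
  [0,0,1,0,0,0],
  [0,0,0,0,0,0],
])

```text
time_s: 16.2
position: [0.4573, -0.3416, 0.1349]
tcp_rot: [3.132, -0.236, 0.002]
contact_force: [-2.6, 3.9, 10.0]
finger_gap: -0.002
```

Emit:
send_rows([
  [0,0,1,0,0,0],
  [0,0,0,0,0,0],
])

```text
time_s: 16.4
position: [0.4574, -0.3417, 0.135]
tcp_rot: [3.131, -0.235, 0.003]
contact_force: [-4.3, 3.0, 13.4]
finger_gap: -0.001
```

The block started 2.6 mm above its bottom stop and carried preload at first touch. That is what a lid clipped on both sides should do. I'll retreat and check it from clear of the lid.

Emit:
send_rows([
  [0,0,-2,0,0,0],
  [0,0,-3,0,0,0],
  [0,0,-5,0,0,0],
  [0,0,-20,0,0,0],
  [0,0,-35,0,0,0],
  [-20,0,-35,0,0,0],
  [-40,0,-10,0,0,0],
  [-20,0,0,0,0,0],
  [0,0,0,0,0,0],
  [0,0,0,0,0,0],
])

```text
time_s: 17.4
position: [0.3783, -0.3297, 0.2411]
tcp_rot: [-3.132, 0.237, -0.001]
contact_force: [0.1, -0.1, -0.5]
finger_gap: -0.001
```

```bash
python3 - <<'E'
from h import *
st()
w=get_image("wrist")[:,:,::-1];s=get_image("side")[:,:,::-1];sc=get_image("scene")[:,:,::-1]
a=np.zeros((600,800,3),np.uint8)
a[:300,:400]=cv2.resize(s[165:225,233:313],(400,300),interpolation=cv2.INTER_CUBIC)
a[:300,400:]=cv2.resize(sc[195:270,265:365],(400,300),interpolation=cv2.INTER_CUBIC)
a[300:,:400]=cv2.resize(w,(400,300),interpolation=cv2.INTER_AREA)
a[300:,400:]=cv2.resize(sc,(400,300),interpolation=cv2.INTER_AREA)
cv2.imwrite("pics/p9.png",a)
E
```

```text
17.4 [ 0.3783 -0.3297  0.2411] [[0.989, -0.15, 0.001], [-0.15, -0.989, 0.0], [0.0, -0.0, -1.0]] [ 0.1 -0.1 -0.5] [-0.02  0.04  0.01] -0.001
```

View pics/p9.png

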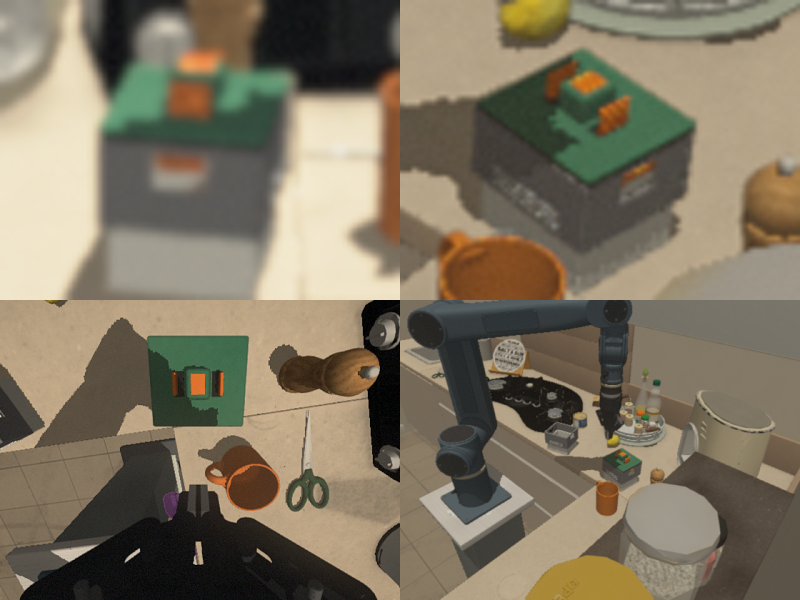

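The lid is level, with both tabs out and orange catches showing in both windows. The bystanders haven't moved and the arm is clear.

```bash
python3 -c "
from station import *
print(hand_in())"
```

```text
the job is handed in; nothing more can be done
None
```

The green lid is now clipped onto the garlic tub, and I handed the job in at about 17.5 s of the 45 s allowed. I squeezed the tabs at the gripper's minimum 20 N and lifted the lid slowly until only its own weight (about 2 N) was left on the tool. I then seated it on the garlic tub at about 7 N and let the tabs spring out.

**Last checks:**
- **Press test:** pressing the block with closed fingers, the lid pushed back at about 6 N from first touch. It travelled about 2.6 mm to its stop, where the press peaked at about 13 N. That is what a lid held by both catches should do.
- **Pictures:** the lid looks level, both tabs are fully out, and a catch shows in each window. The tubs, mug, mill and lemon look unmoved, and the arm is clear of everything.

**Disagreements:**
- **Rim height:** the cameras put the garlic tub's rim anywhere from 86 to 110 mm. Touch put it at about 105 mm, and I went by touch.
- **Picture budget:** I viewed 12 pictures, two over the budget of 10.

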